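# Line up tube blocks by height on the warming rail

### The arm

A 6-joint arm with a two-finger parallel gripper is mounted at the origin on the work surface. World frame = base frame: x ahead of the robot, y to its left, z up, the work surface at z = 0. Lengths are in m, angles in rad, forces in N, time in s.
With the tool pointing down it reaches from about 0.375 to 0.9 m from the base axis. Payload 3.1 kg.
Tool frame: the origin (TCP) lies at the very end of the fingers, on their centre line; the grasp point (between the pads) lies 19 mm behind it (manip.pinch_z is the distance from the TCP to the grasp point, in m); z points along the fingers, y is the line along which they close (so a half turn about z gives the same grasp; the last joint's range is limited). The gripper opens to 85 mm and grips with 20 to 120 N. Pads are 22 mm wide; open, the fingers measure 114 mm over their backs; the gripper's body (76 mm by 85 mm) begins 54 mm behind the grasp point. The pads swing forward as they close: fully open they stand 13 mm farther back than shut.
Start: joints at [0.961, 0.527, 1.433, -0, 1.181, -0.178], TCP at [0.262, 0.568, 0.231] pointing down, gripper open.
Joint ranges: [-3.08, 3.08], [-0.75, 2.2], [0.22, 2.44], [-1.43, 4.57], [0, 2.65], [-2.85, 2.85]. Speed limits (rad/s): [2.79, 2.79, 3.14, 3.14, 3.14, 3.14].

### API

Orientations are given as a unit quaternion [x, y, z, w].
In Python, from station import manip gives the robot as it stands.
- The arm moves only by the tool servo_tool, never from a script. Its argument "commands" is one flat list of numbers, 7 for each row, row after row: the shift along the tool's x, y, z each as a share of 500 mm, from -1 to 1, then the turn, a rotation vector about the tool's x, y, z each as a share of 360 degrees, from -1 to 1, then the opening, from -1 (shut) to 1 (fully open). In form: [dx, dy, dz, rx, ry, rz, claw, dx, dy, dz, rx, ry, rz, claw, ...]. A call has 1 to 12 rows; each row shifts and turns the commanded pose from where the row before left it, along the tool's axes as they then stand; what a row does not reach is not made up. A row lasts 1/12 s, in which the tool goes at most 41.7 mm and 7.16 degrees, less where a joint would pass 70% of its speed; a pose out of reach is approached as far as the arm can. A call with a number of a shift or a turn outside -1 to 1 is refused whole. A call with a gripper value outside its range is refused whole. The fingers move at their own pace and stop on an object; "force" is the grip in N (left out, the last holds). Time passes only in rows, so rows that do not move let the fingers close. It gives the time, the measured TCP pose, the force, the opening and the grip force at its end, in the units of the state.
- manip.sense(): the state, without advancing time (a new reading comes with each control period).
- manip.snapshot(name): name is "scene" or "top"; returns a dict with "img" (384x512x3 uint8, red, green, blue), "mtx" (3x3 intrinsics, pixels), "world_to_cam" (4x4, takes a point from world to camera coordinates). Camera axes: x right, y up, looking along -z (the intrinsics and any distortion apply to the point x, -y, -z); pixel columns grow to the right and rows downward; lengths in m; the calibration is good to about 2 mm. A picture is of the moment at which its call begins. There is no depth.
- manip.sign_off(): hands the job in; it is judged then, once.
Trained networks look in a picture, given as the dict that the camera call returned (one of the last four; its "shot" number tells which), for a name from the list of things; names that differ only in an ending like _2 or _b are one class to them, and where a whole thing is asked for, a point or a joint stands for the part that bears it (a point fixed in the world has none). Each returns a list of dicts, best first, with "conf" (0 to 1); they miss things now and then, are a little off and sometimes report something else, mostly with a low value. They report only what shows in the picture. A call takes as long as a camera call.
- manip.look_for(picture, query): "box" ([left, top, width, height] in pixels, round what is visible of it).
- manip.silhouettes(picture, query): "pixels" (384x512 bool, what is visible of it) and "box" ([left, top, width, height] in pixels, round what is visible of it).
The state is a dict: "t": time; "q": joint angles; "qd": joint speeds; "tau": joint torques, N m; "tcp_pos": TCP position; "tool_rot": TCP orientation; "force": force on the tool from outside, world axes, zero at the start; "ft_torque": the same for the moment, N m; "finger_gap": opening from 0.0 (shut) to 1.0 (fully open); "gripper_force": force on a finger pad.
Only numpy, scipy, OpenCV 4.12 (cv2) and the standard library are available. Lean on these libraries where they do the work, as an engineer would, in place of code of your own. Each camera call takes 0.05 s, during which the arm holds its last target. There are 200 camera calls.

### The job

Line up the four aluminium tube blocks on the black warming pads of the rail in order of height, one upright on each pad, centred and square with it: the tallest on the pad next to the white controller box, and each next one shorter, down to the shortest at the other end. Leave the covered culture dish where it stands.

Things in the scene. Friction and masses are not known exactly. Their poses are not given: they have to be found in the camera images.
- block30: loose aluminium tube block, the shortest of four: 44 mm (its x) by 54 mm (its y), 30 mm tall (z), stands upright on the bench at the start, twenty small holes (4 x 5, 6 mm) in its top, 160 g give or take a fifth. The origin is the centre of its underside; a half turn about z makes no difference.
- block45: loose aluminium tube block, the second shortest of four: 44 mm (its x) by 54 mm (its y), 45 mm tall (z), stands upright on the bench at the start, twelve holes (3 x 4, 9 mm) in its top, 230 g give or take a fifth. The origin is the centre of its underside; a half turn about z makes no difference.
- block60: loose aluminium tube block, the second tallest of four: 44 mm (its x) by 54 mm (its y), 60 mm tall (z), stands upright on the bench at the start, six holes (2 x 3, 14 mm) in its top, 290 g give or take a fifth. The origin is the centre of its underside; a half turn about z makes no difference.
- block75: loose aluminium tube block, the tallest of four: 44 mm (its x) by 54 mm (its y), 75 mm tall (z), stands upright on the bench at the start, two large holes (22 mm, side by side) in its top, 340 g give or take a fifth. The origin is the centre of its underside; a half turn about z makes no difference.
- pad0: one of four identical flat black warming pads, 60 mm (x, across the rail) by 70 mm (y, along it), 6 mm thick, no rim, fixed about 100 mm apart in a row on an aluminium rail; their names do not tell their order in the row. Origin: centre of the underside, 8 mm above the bench; a block rests 6 mm above the origin, its 54 mm side along the pad's y.
- pad1: one of four identical flat black warming pads, 60 mm (x, across the rail) by 70 mm (y, along it), 6 mm thick, no rim, fixed about 100 mm apart in a row on an aluminium rail; their names do not tell their order in the row. Origin: centre of the underside, 8 mm above the bench; a block rests 6 mm above the origin, its 54 mm side along the pad's y.
- pad2: one of four identical flat black warming pads, 60 mm (x, across the rail) by 70 mm (y, along it), 6 mm thick, no rim, fixed about 100 mm apart in a row on an aluminium rail; their names do not tell their order in the row. Origin: centre of the underside, 8 mm above the bench; a block rests 6 mm above the origin, its 54 mm side along the pad's y.
- pad3: one of four identical flat black warming pads, 60 mm (x, across the rail) by 70 mm (y, along it), 6 mm thick, no rim, fixed about 100 mm apart in a row on an aluminium rail; their names do not tell their order in the row. Origin: centre of the underside, 8 mm above the bench; a block rests 6 mm above the origin, its 54 mm side along the pad's y.
- controller: white temperature controller box with a dark display on top, 70 x 80 mm, 57 mm tall, fixed on the bench beyond one end (either) of the row of pads, about 125 mm from the end pad's centre. Beyond the other end a glass humidifier flask, 68 mm across, 70 mm tall, is fixed. Origin: centre of the underside.
- dish: covered round culture dish, clear, 64 mm across, 16 mm high, a small white dot on its lid, loose among the blocks, to be left where it is. Origin: centre of its underside. Also loose there: an amber jar (40 mm across, 70 mm tall) and a black microscope lens (48 mm across, 45 mm tall).

How it is judged:
At the end, for the whole second after the job is handed in: Each block stands upright (0.08 rad) on its own pad, centred within 12 mm and square within 0.25 rad (either way round), in order of height with the tallest next to the controller; all released and at rest; the dish within 20 mm of its start (((horizontal distance between block30 and pad0 below 0.012 m and z of block30 in the frame of pad0 between 0.003 and 0.01 m and angle between the x axis of block30 and the x axis of pad0, either way round below 0.25 rad) or (horizontal distance between block30 and pad1 below 0.012 m and z of block30 in the frame of pad1 between 0.003 and 0.01 m and angle between the x axis of block30 and the x axis of pad1, either way round below 0.25 rad) or (horizontal distance between block30 and pad2 below 0.012 m and z of block30 in the frame of pad2 between 0.003 and 0.01 m and angle between the x axis of block30 and the x axis of pad2, either way round below 0.25 rad) or (horizontal distance between block30 and pad3 below 0.012 m and z of block30 in the frame of pad3 between 0.003 and 0.01 m and angle between the x axis of block30 and the x axis of pad3, either way round below 0.25 rad)) and angle between each of block30, block45, block60, block75's own z axis and vertical below 0.08 rad and linear speed of each of block30, block45, block60, block75 below 0.01 m/s and angular speed of each of block30, block45, block60, block75 below 0.1 rad/s and ((horizontal distance between block45 and pad0 below 0.012 m and z of block45 in the frame of pad0 between 0.003 and 0.01 m and angle between the x axis of block45 and the x axis of pad0, either way round below 0.25 rad) or (horizontal distance between block45 and pad1 below 0.012 m and z of block45 in the frame of pad1 between 0.003 and 0.01 m and angle between the x axis of block45 and the x axis of pad1, either way round below 0.25 rad) or (horizontal distance between block45 and pad2 below 0.012 m and z of block45 in the frame of pad2 between 0.003 and 0.01 m and angle between the x axis of block45 and the x axis of pad2, either way round below 0.25 rad) or (horizontal distance between block45 and pad3 below 0.012 m and z of block45 in the frame of pad3 between 0.003 and 0.01 m and angle between the x axis of block45 and the x axis of pad3, either way round below 0.25 rad)) and ((horizontal distance between block60 and pad0 below 0.012 m and z of block60 in the frame of pad0 between 0.003 and 0.01 m and angle between the x axis of block60 and the x axis of pad0, either way round below 0.25 rad) or (horizontal distance between block60 and pad1 below 0.012 m and z of block60 in the frame of pad1 between 0.003 and 0.01 m and angle between the x axis of block60 and the x axis of pad1, either way round below 0.25 rad) or (horizontal distance between block60 and pad2 below 0.012 m and z of block60 in the frame of pad2 between 0.003 and 0.01 m and angle between the x axis of block60 and the x axis of pad2, either way round below 0.25 rad) or (horizontal distance between block60 and pad3 below 0.012 m and z of block60 in the frame of pad3 between 0.003 and 0.01 m and angle between the x axis of block60 and the x axis of pad3, either way round below 0.25 rad)) and ((horizontal distance between block75 and pad0 below 0.012 m and z of block75 in the frame of pad0 between 0.003 and 0.01 m and angle between the x axis of block75 and the x axis of pad0, either way round below 0.25 rad) or (horizontal distance between block75 and pad1 below 0.012 m and z of block75 in the frame of pad1 between 0.003 and 0.01 m and angle between the x axis of block75 and the x axis of pad1, either way round below 0.25 rad) or (horizontal distance between block75 and pad2 below 0.012 m and z of block75 in the frame of pad2 between 0.003 and 0.01 m and angle between the x axis of block75 and the x axis of pad2, either way round below 0.25 rad) or (horizontal distance between block75 and pad3 below 0.012 m and z of block75 in the frame of pad3 between 0.003 and 0.01 m and angle between the x axis of block75 and the x axis of pad3, either way round below 0.25 rad)) and horizontal distance between block30 and block45 below 0.15 m and horizontal distance between block45 and block60 below 0.15 m and horizontal distance between block60 and block75 below 0.15 m and horizontal distance between block75 and controller below 0.17 m and distance of dish from where it was at the start of the episode below 0.02 m); the robot touches nothing.
It fails at once if the culture dish is pushed away (more than 20 mm) or tipped (distance of dish from where it was at the start of the episode above 0.02 m or angle between dish's own z axis and vertical above 0.3 rad).
It also fails if it takes over 125 s, if anything falls off the work surface, if the arm or the gripper's body presses on something with over 40 N, if the wrist force passes 120 N, or if a joint passes its speed limit or range.

## Working session

There is one attempt and no reset: what is moved stays moved. The work goes in short steps, Python scripts to look and compute and a tool call to move; the robot and the scene stay as the last step left them, time stands still between calls to the robot, and variables do not carry over. Pictures are saved under pics/ and viewed, at most 14 in all, crops included, and the job is handed in when it is done.

Besides the shell and the picture viewer there is one more tool, called as name(argument=value, ...) on one line, values as JSON. servo_tool: Moves the arm, as the interface text tells. Its arguments: {"type":"object","properties":{"commands":{"type":"array"},"force":{"type":"number"}},"required":["commands"]}

```bash
mkdir -p pics; ls; python3 - <<'E'
from station import manip
import cv2
s=manip.sense();print(s)
for n in("top","scene"):
    p=manip.snapshot(n);cv2.imwrite(f"pics/{n}0.png",p["img"][:,:,::-1]);print(n,p["mtx"],p["world_to_cam"],[k for k in p])
    for q in("block30","block45","block60","block75","pad0","controller","dish"):
        print(q,[(round(d["conf"],2),[round(float(v)) for v in d["box"]]) for d in manip.look_for(p,q)])
E
```

```text
pics
{'t': 0.0, 'q': array([ 9.60488593e-01,  5.28491581e-01,  1.43390028e+00,  1.89972801e-05,
        1.18143599e+00, -1.78516027e-01]), 'qd': array([-0.00234352, -0.00109704,  0.00053807, -0.00154909,  0.00092076,
       -0.00163169]), 'tau': array([ 7.37724531e-04, -4.42344439e+01, -1.78028584e+01, -5.87301088e-05,
        8.47988413e-03,  9.95794124e-06]), 'tcp_pos': array([0.26111657, 0.56704188, 0.23031867]), 'tool_rot': array([ 2.14225968e-01,  9.76783490e-01, -1.02841860e-03, -4.37564215e-04]), 'force': array([ 0.43570454, -0.18606077, -0.26910058]), 'ft_torque': array([0.01288985, 0.01080731, 0.03249156]), 'gripper_force': 0.0, 'finger_gap': 0.9985942562908678}
top [[353.54706497   0.         249.82424033]
 [  0.         353.54706497 193.34895854]
 [  0.           0.           1.        ]] [[ 2.13080599e-02 -9.99772925e-01 -2.54204621e-04 -1.82946343e-02]
 [ 9.84152054e-01  2.09303615e-02  1.76087065e-01 -5.70096653e-01]
 [-1.76041759e-01 -4.00224972e-03  9.84374563e-01 -7.44130506e-01]
 [ 0.00000000e+00  0.00000000e+00  0.00000000e+00  1.00000000e+00]] ['img', 'mtx', 'worl
[... 1097 characters left out ...]
 'world_to_cam', 'shot']
block30 [(0.91, [189, 178, 24, 41]), (0.91, [302, 104, 22, 36]), (0.82, [118, 235, 27, 27]), (0.82, [253, 149, 21, 27])]
block45 [(0.91, [189, 178, 24, 41]), (0.91, [302, 104, 22, 36]), (0.82, [118, 235, 27, 27]), (0.82, [253, 149, 21, 27])]
block60 [(0.91, [189, 178, 24, 41]), (0.91, [302, 104, 22, 36]), (0.82, [118, 235, 27, 27]), (0.82, [253, 149, 21, 27])]
block75 [(0.91, [189, 178, 24, 41]), (0.91, [302, 104, 22, 36]), (0.82, [118, 235, 27, 27]), (0.82, [253, 149, 21, 27])]
pad0 [(0.87, [233, 223, 38, 31]), (0.86, [321, 169, 32, 22]), (0.81, [297, 188, 36, 24]), (0.69, [263, 205, 38, 23])]
controller [(0.78, [351, 138, 35, 39])]
dish [(0.79, [148, 214, 27, 26])]
```

```bash
python3 - <<'E'
import cv2
a=cv2.imread("pics/top0.png");cv2.imwrite("pics/top0c.png",cv2.resize(a[115:300,60:430],(800,400),interpolation=cv2.INTER_CUBIC))
a=cv2.imread("pics/scene0.png");cv2.imwrite("pics/scene0c.png",cv2.resize(a[80:290,90:410],(800,525),interpolation=cv2.INTER_CUBIC))
E
```

```text
(no output)
```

View pics/top0c.png

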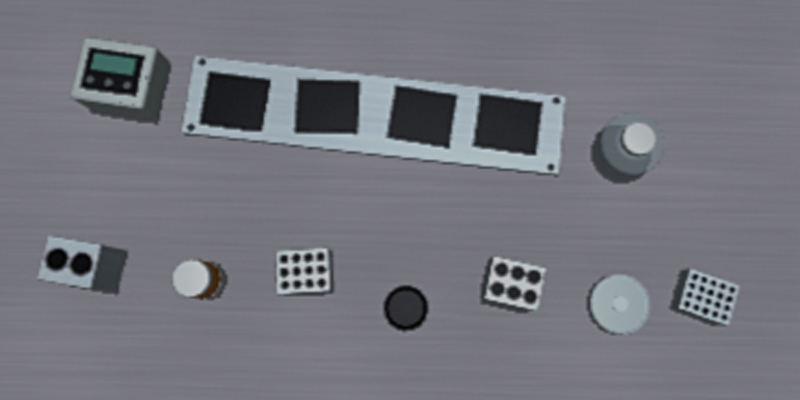

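View pics/scene0c.png

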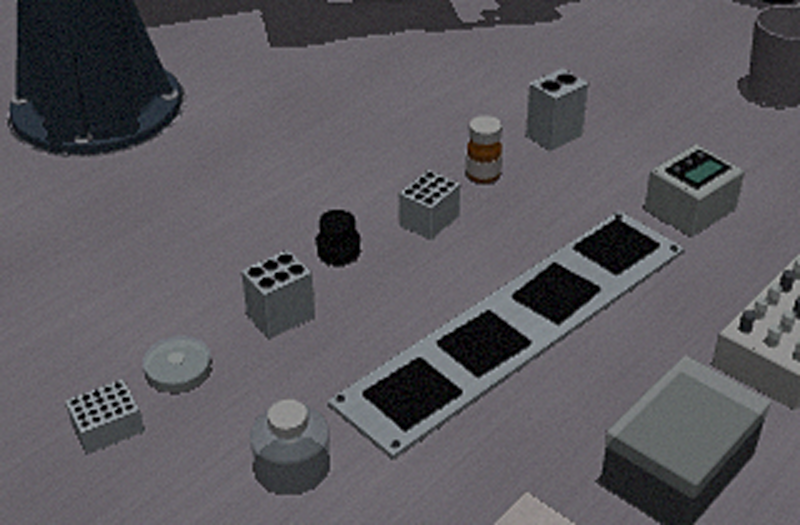

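```bash
cat >fit.py <<'E'
from station import manip
import numpy as np, cv2
from scipy.optimize import minimize
def proj(p,X):
    X=np.c_[X,np.ones(len(X))]@p["world_to_cam"].T
    u=np.c_[X[:,0],-X[:,1],-X[:,2]]@p["mtx"].T
    return u[:,:2]/u[:,2:]
def unproj(p,uv,z):
    d=np.linalg.inv(p["mtx"])@[uv[0],uv[1],1]; R=p["world_to_cam"][:3,:3];t=p["world_to_cam"][:3,3]
    d=R.T@(d*[1,-1,-1]); c=-R.T@t; return (c+d*(z-c[2])/d[2])[:2]
def box(v,size,z0):
    x,y,a=v; sx,sy,h=size; c,s=np.cos(a),np.sin(a)
    return np.array([[x+c*i*sx/2-s*j*sy/2,y+s*i*sx/2+c*j*sy/2,z] for i in(-1,1) for j in(-1,1) for z in(z0,z0+h)])
def render(p,X,K=4):
    h=cv2.convexHull((proj(p,X)+.5).astype(np.float32))
    m=np.zeros((384*K,512*K),np.uint8)
    cv2.fillConvexPoly(m,np.round(h*K*16-8).astype(np.int32),1,shift=4)
    return m.reshape(384,K,512,K).mean((1,3))
def fit(views,size,z0,v0):
    "views: list of (picture, mask)"
    def cost(v):
        c=0
        for p,m in views:
            r=render(p,box(v,size,z0)); c+=1-np.minimum(r,m).sum()/np.maximum(r,m).sum()
        return c/len(views)
    best=None
    for a in (-.4,0.,.4):
        s=np.array([[0,0,0],[.01,0,0],[0,.01,0],[0,0,.3]])+[v0[0],v0[1],v0[2]+a]
        r=minimize(cost,s[0],method="Nelder-Mead",options=dict(initial_simplex=s,xatol=3e-4,fatol=1e-4,maxiter=90))
        if best is None or r.fun<best.fun: best=r
    return best.x,best.fun
E
cat >m1.py <<'E'
from fit import *
P=[manip.snapshot(n) for n in("top","scene")]
def best(m,p,X):
    r=render(p,X)>.5
    return max(m,key=lambda d:(r&d["pixels"]).sum()/(r|d["pixels"]).sum())["pixels"] if m else None
S=[manip.silhouettes(p,"block30") for p in P]; Q=[manip.silhouettes(p,"pad0") for p in P]
crop=lambda u,v:(60+u*370/800,115+v*185/400)
# name,size,z0,top-view crop pixel of centre of top face
T=[("block75",75,(70,262)),("block45",45,(303,272)),("block60",60,(515,284)),("block30",30,(708,297)),
   ("padA",6,(236,102)),("padB",6,(327,107)),("padC",6,(422,116)),("padD",6,(508,125))]
for n,h,c in T:
    h/=1000;pad=n[0]=="p";z0=.008 if pad else 0;size=(.06,.07,h) if pad else (.044,.054,h)
    xy=unproj(P[0],crop(*c),z0+h)
    V=[]
    for p,s in zip(P,Q if pad else S):
        X=box((*xy,0),size,z0);m=best(s,p,X)
        r=render(p,X)>.5;i=(r&m).sum()/(r|m).sum()
        if i>.35:V.append((p,m.astype(float)))
    for vv in ([V]+([[V[0]],[V[1]]] if len(V)>1 else [])):
        v,f=fit(vv,size,z0,(*xy,0)); print(n,len(vv),np.round(v,4),round(f,3))
d=manip.look_for(P[0],"dish")[0]["box"];print("dish",unproj(P[0],(d[0]+d[2]/2,d[1]+d[3]/2),.012))
for c,z in(((192,278),.07),((406,308),.045),((115,75),.057),((637,138),.07)):print(c,unproj(P[0],crop(*c),z))
E
python3 m1.py
```

```text
block75 2 [ 0.4673  0.3302 -0.1747] 0.058
block75 1 [ 0.4674  0.3299 -0.171 ] 0.064
block75 1 [ 0.467   0.3312 -0.1577] 0.049
block45 2 [0.4646 0.1028 0.1018] 0.078
block45 1 [0.4645 0.1035 0.0588] 0.064
block45 1 [0.4671 0.1004 0.1963] 0.05
block60 1 [ 0.4558 -0.1118 -0.2109] 0.079
block30 2 [ 0.4467 -0.3188 -0.3376] 0.076
block30 1 [ 0.4468 -0.3178 -0.3122] 0.074
block30 1 [ 0.4472 -0.3196 -0.3344] 0.061
padA 2 [ 0.6506  0.1913 -0.113 ] 0.057
padA 1 [ 0.6508  0.192  -0.1047] 0.045
padA 1 [ 0.6505  0.1905 -0.1126] 0.061
padB 2 [ 0.6476  0.0887 -0.0143] 0.067
padB 1 [0.647  0.0894 0.0213] 0.052
padB 1 [ 0.6488  0.0876 -0.0202] 0.056
padC 2 [ 0.6385 -0.0157 -0.1372] 0.077
padC 1 [ 0.6384 -0.0155 -0.138 ] 0.039
padC 1 [ 0.6387 -0.0168 -0.1362] 0.106
padD 2 [ 0.6319 -0.1114 -0.1227] 0.071
padD 1 [ 0.6311 -0.11   -0.1138] 0.048
padD 1 [ 0.6325 -0.113  -0.1111] 0.051
dish [ 0.43631243 -0.2269697 ]
(192, 278) [0.45323562 0.20737034]
(406, 308) [ 0.42850246 -0.00468306]
(115, 75) [0.66369144 0.30743508]
(637, 138) [ 0.60437706 -0.23687243]
```

```bash
cat >go.py <<'E'
import sys,numpy as np
from scipy.spatial.transform import Rotation as R
from station import manip
def go(x,y,z,h):
    s=manip.sense();M=R.from_quat(s["tool_rot"]).as_matrix()
    h0=np.arctan2(M[1,1],M[0,1]); t=(h0-h+np.pi/2)%np.pi-np.pi/2   # turn about tool z (down)
    Mt=np.c_[[-np.sin(h0-t),np.cos(h0-t),0],[np.cos(h0-t),np.sin(h0-t),0],[0,0,-1]]
    d=Mt.T@(np.array([x,y,z])-s["tcp_pos"])
    print("t",round(s["t"],2),"tcp",s["tcp_pos"].round(4),"tilt",M[:2,2].round(3),"gap",round(s["finger_gap"],3),"h",round(h0,3),"q6",round(s["q"][5],2))
    print("  turn units",round(t/2/np.pi,4),"then shift units",(d/.5).round(4))
go(*map(float,sys.argv[1:]))
E
python3 go.py 0.467 0.330 0.14 -0.17
```

```text
t 1.15 tcp [0.2615 0.5676 0.2313] tilt [-0. -0.] gap 1.0 h 1.139 q6 -0.18
  turn units 0.2083 then shift units [-0.3989  0.4855  0.1826]
```

servo_tool(commands=[0, 0, 0, 0, 0, 0.01736, 1, 0, 0, 0, 0, 0, 0.01736, 1, 0, 0, 0, 0, 0, 0.01736, 1, 0, 0, 0, 0, 0, 0.01736, 1, 0, 0, 0, 0, 0, 0.01736, 1, 0, 0, 0, 0, 0, 0.01736, 1, 0, 0, 0, 0, 0, 0.01736, 1, 0, 0, 0, 0, 0, 0.01736, 1, 0, 0, 0, 0, 0, 0.01736, 1, 0, 0, 0, 0, 0, 0.01736, 1, 0, 0, 0, 0, 0, 0.01736, 1, 0, 0, 0, 0, 0, 0.01736, 1], force=50)

```text
t: 2.15
tcp_pos: [0.2615, 0.5676, 0.2313]
tool_rot: [0.766, 0.642, 0.0, 0.0]
force: [0.3, -0.1, 0.0]
finger_gap: 0.999
gripper_force: 0.0
```

servo_tool(commands=[-0.0363, 0.0441, 0.0166, 0, 0, 0, 1, -0.0363, 0.0441, 0.0166, 0, 0, 0, 1, -0.0363, 0.0441, 0.0166, 0, 0, 0, 1, -0.0363, 0.0441, 0.0166, 0, 0, 0, 1, -0.0363, 0.0441, 0.0166, 0, 0, 0, 1, -0.0363, 0.0441, 0.0166, 0, 0, 0, 1, -0.0363, 0.0441, 0.0166, 0, 0, 0, 1, -0.0363, 0.0441, 0.0166, 0, 0, 0, 1, -0.0363, 0.0441, 0.0166, 0, 0, 0, 1, -0.0363, 0.0441, 0.0166, 0, 0, 0, 1, -0.0363, 0.0441, 0.0166, 0, 0, 0, 1, 0, 0, 0, 0, 0, 0, 1])

```text
t: 3.15
tcp_pos: [0.47, 0.3262, 0.1387]
tool_rot: [0.766, 0.643, -0.0, 0.001]
force: [-0.5, 0.5, 0.2]
finger_gap: 0.999
gripper_force: 0.0
```

```bash
python3 go.py 0.467 0.330 0.03 -0.17
```

```text
t 3.15 tcp [0.47   0.3262 0.1387] tilt [ 0.    -0.002] gap 0.999 h -0.174 q6 0.59
  turn units -0.0007 then shift units [ 0.0064 -0.0073  0.2174]
```

servo_tool(commands=[0, 0, 0.02, 0, 0, 0, 1, 0, 0, 0.03, 0, 0, 0, 1, 0, 0, 0.03, 0, 0, 0, 1, 0, 0, 0.03, 0, 0, 0, 1, 0, 0, 0.03, 0, 0, 0, 1, 0, 0, 0.03, 0, 0, 0, 1, 0, 0, 0.03, 0, 0, 0, 1, 0, 0, 0.02, 0, 0, 0, 1, 0, 0, 0, 0, 0, 0, 1, 0, 0, 0, 0, 0, 0, 1])

```text
t: 3.98
tcp_pos: [0.466, 0.3303, 0.0296]
tool_rot: [0.764, 0.645, -0.001, -0.0]
force: [0.4, -0.4, -0.3]
finger_gap: 0.999
gripper_force: 0.0
```

```bash
python3 go.py 0.467 0.330 0.03 -0.17
```

```text
t 3.98 tcp [0.466  0.3303 0.0296] tilt [-0.001 -0.   ] gap 0.999 h -0.169 q6 0.59
  turn units 0.0002 then shift units [-0.0003  0.0021 -0.0009]
```

servo_tool(commands=[0, 0, 0, 0, 0, 0, -1, 0, 0, 0, 0, 0, 0, -1, 0, 0, 0, 0, 0, 0, -1, 0, 0, 0, 0, 0, 0, -1, 0, 0, 0, 0, 0, 0, -1, 0, 0, 0, 0, 0, 0, -1, 0, 0, 0, 0, 0, 0, -1, 0, 0, 0, 0, 0, 0, -1, 0, 0, 0, 0, 0, 0, -1, 0, 0, 0, 0, 0, 0, -1], force=50)

```text
t: 4.82
tcp_pos: [0.4674, 0.3301, 0.031]
tool_rot: [0.765, 0.644, 0.001, 0.0]
force: [-0.3, 0.6, 6.4]
finger_gap: 0.508
gripper_force: 51.5
```

servo_tool(commands=[0, 0, -0.01, 0, 0, 0, -1, 0, 0, -0.03, 0, 0, 0, -1, 0, 0, -0.03, 0, 0, 0, -1, 0, 0, -0.03, 0, 0, 0, -1, 0, 0, -0.03, 0, 0, 0, -1, 0, 0, -0.03, 0, 0, 0, -1, 0, 0, -0.01, 0, 0, 0, -1, 0, 0, 0, 0, 0, 0, -1])

```text
t: 5.48
tcp_pos: [0.4673, 0.3301, 0.116]
tool_rot: [0.765, 0.645, 0.001, 0.0]
force: [0.1, -0.0, -2.6]
finger_gap: 0.512
gripper_force: 51.5
```

```bash
python3 go.py 0.6507 0.1914 0.115 -0.11;python3 go.py 0.6507 0.1914 0.045 -0.11
```

```text
t 5.48 tcp [0.4673 0.3301 0.116 ] tilt [0.002 0.001] gap 0.512 h -0.17 q6 0.59
  turn units -0.0095 then shift units [-0.2354  0.395   0.002 ]
t 5.48 tcp [0.4673 0.3301 0.116 ] tilt [0.002 0.001] gap 0.512 h -0.17 q6 0.59
  turn units -0.0095 then shift units [-0.2354  0.395   0.142 ]
```

servo_tool(commands=[0, 0, 0, 0, 0, -0.0095, -1, -0.0235, 0.0395, 0, 0, 0, 0, -1, -0.0235, 0.0395, 0, 0, 0, 0, -1, -0.0235, 0.0395, 0, 0, 0, 0, -1, -0.0235, 0.0395, 0, 0, 0, 0, -1, -0.0235, 0.0395, 0, 0, 0, 0, -1, -0.0235, 0.0395, 0, 0, 0, 0, -1, -0.0235, 0.0395, 0, 0, 0, 0, -1, -0.0235, 0.0395, 0, 0, 0, 0, -1, -0.0235, 0.0395, 0, 0, 0, 0, -1, -0.0235, 0.0395, 0, 0, 0, 0, -1, 0, 0, 0, 0, 0, 0, -1])

```text
t: 6.48
tcp_pos: [0.654, 0.1877, 0.1134]
tool_rot: [0.746, 0.666, 0.001, 0.002]
force: [0.5, 0.2, -1.6]
finger_gap: 0.508
gripper_force: 51.8
```

servo_tool(commands=[0, 0, 0.02, 0, 0, 0, -1, 0, 0, 0.03, 0, 0, 0, -1, 0, 0, 0.03, 0, 0, 0, -1, 0, 0, 0.03, 0, 0, 0, -1, 0, 0, 0.01, 0, 0, 0, -1, 0, 0, 0, 0, 0, 0, -1, 0, 0, 0, 0, 0, 0, -1])

```text
t: 7.07
tcp_pos: [0.6491, 0.1918, 0.054]
tool_rot: [0.745, 0.667, -0.001, -0.001]
force: [-0.5, -0.1, -2.9]
finger_gap: 0.511
gripper_force: 51.9
```

```bash
python3 go.py 0.6507 0.1914 0.045 -0.11
```

```text
t 7.07 tcp [0.6491 0.1918 0.054 ] tilt [-0.002 -0.   ] gap 0.511 h -0.11 q6 0.23
  turn units 0.0001 then shift units [-0.0004  0.0033  0.018 ]
```

servo_tool(commands=[0, 0.0025, 0.006, 0, 0, 0, -1, 0, 0, 0.006, 0, 0, 0, -1, 0, 0, 0.005, 0, 0, 0, -1, 0, 0, 0, 0, 0, 0, -1, 0, 0, 0, 0, 0, 0, -1])

```text
t: 7.48
tcp_pos: [0.6514, 0.1912, 0.0466]
tool_rot: [0.745, 0.667, -0.0, -0.0]
force: [-1.4, 0.4, -3.3]
finger_gap: 0.507
gripper_force: 51.9
```

```bash
python3 go.py 0.6507 0.1914 0.045 -0.11
```

```text
t 7.48 tcp [0.6514 0.1912 0.0466] tilt [-0.  0.] gap 0.507 h -0.11 q6 0.23
  turn units -0.0 then shift units [ 0.0003 -0.0014  0.0032]
```

servo_tool(commands=[0, 0, 0.003, 0, 0, 0, -1, 0, 0, 0, 0, 0, 0, -1, 0, 0, 0, 0, 0, 0, 1, 0, 0, 0, 0, 0, 0, 1, 0, 0, 0, 0, 0, 0, 1, 0, 0, 0, 0, 0, 0, 1, 0, 0, 0, 0, 0, 0, 1, 0, 0, 0, 0, 0, 0, 1, 0, 0, 0, 0, 0, 0, 1, 0, 0, 0, 0, 0, 0, 1])

```text
t: 8.32
tcp_pos: [0.6515, 0.1912, 0.0451]
tool_rot: [0.745, 0.667, 0.0, 0.0]
force: [0.1, 0.0, 0.5]
finger_gap: 0.999
gripper_force: 0.0
```

servo_tool(commands=[0, 0, -0.02, 0, 0, 0, 1, 0, 0, -0.04, 0, 0, 0, 1, 0, 0, -0.04, 0, 0, 0, 1, 0, 0, -0.04, 0, 0, 0, 1, 0, 0, -0.04, 0, 0, 0, 1, 0, 0, -0.02, 0, 0, 0, 1, 0, 0, 0, 0, 0, 0, 1])

```text
t: 8.9
tcp_pos: [0.6535, 0.1915, 0.1487]
tool_rot: [0.745, 0.667, 0.003, 0.002]
force: [0.5, -0.6, 0.4]
finger_gap: 0.998
gripper_force: 0.0
```

```bash
python3 go.py 0.4558 -0.1118 0.12 -0.20
```

```text
t 8.9 tcp [0.6535 0.1915 0.1487] tilt [0.007 0.001] gap 0.998 h -0.11 q6 0.23
  turn units 0.0143 then shift units [-0.6731 -0.267   0.0574]
```

servo_tool(commands=[0, 0, 0, 0, 0, 0.0143, 1, -0.0612, -0.0239, 0.005, 0, 0, 0, 1, -0.0612, -0.0239, 0.005, 0, 0, 0, 1, -0.0612, -0.0239, 0.005, 0, 0, 0, 1, -0.0612, -0.0239, 0.005, 0, 0, 0, 1, -0.0612, -0.0239, 0.005, 0, 0, 0, 1, -0.0612, -0.0239, 0.005, 0, 0, 0, 1, -0.0612, -0.0239, 0.005, 0, 0, 0, 1, -0.0612, -0.0239, 0.005, 0, 0, 0, 1, -0.0612, -0.0239, 0.005, 0, 0, 0, 1, -0.0612, -0.0239, 0.005, 0, 0, 0, 1, -0.0612, -0.0239, 0.005, 0, 0, 0, 1])

```text
t: 9.9
tcp_pos: [0.4541, -0.1133, 0.1167]
tool_rot: [0.774, 0.633, -0.0, -0.001]
force: [0.4, -1.0, 0.1]
finger_gap: 1.003
gripper_force: 0.0
```

servo_tool(commands=[0, 0, 0, 0, 0, 0, 1, 0, 0, 0, 0, 0, 0, 1, 0, 0, 0, 0, 0, 0, 1, 0, 0, 0, 0, 0, 0, 1])

```text
t: 10.23
tcp_pos: [0.4561, -0.1118, 0.1173]
tool_rot: [0.774, 0.633, 0.0, -0.0]
force: [-0.6, 0.6, -0.1]
finger_gap: 0.998
gripper_force: 0.0
```

```bash
python3 go.py 0.4558 -0.1118 0.022 -0.20; python3 - <<'E'
from fit import *
p=manip.snapshot("top");a=p["img"][115:300,60:430,::-1];cv2.imwrite("pics/t1.png",cv2.resize(a,(800,400),interpolation=cv2.INTER_CUBIC))
E
```

```text
t 10.23 tcp [ 0.4561 -0.1118  0.1173] tilt [-0.  0.] gap 0.998 h -0.199 q6 -0.28
  turn units 0.0002 then shift units [-1.000e-04 -6.000e-04  1.906e-01]
```

View pics/t1.png

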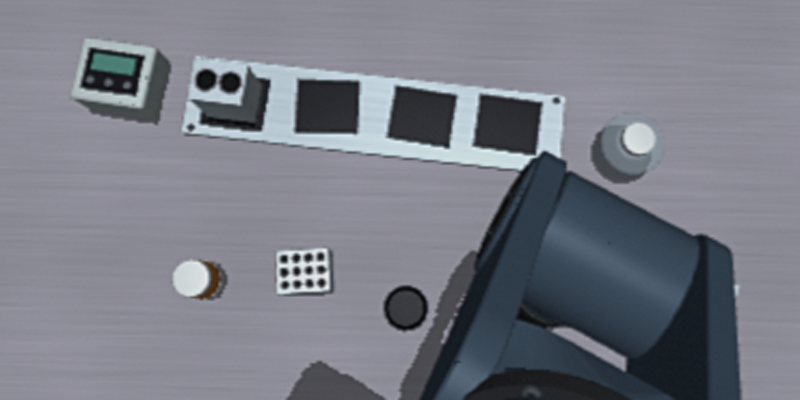

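Block75 stands on the pad next to the controller (crop 220,85), with only its perspective lean visible. The other items are undisturbed, and the arm hovers over block60.

servo_tool(commands=[0, 0, 0.02, 0, 0, 0, 1, 0, 0, 0.03, 0, 0, 0, 1, 0, 0, 0.03, 0, 0, 0, 1, 0, 0, 0.03, 0, 0, 0, 1, 0, 0, 0.03, 0, 0, 0, 1, 0, 0, 0.03, 0, 0, 0, 1, 0, 0, 0.02, 0, 0, 0, 1, 0, 0, 0, 0, 0, 0, 1, 0, 0, 0, 0, 0, 0, 1])

```text
t: 11.03
tcp_pos: [0.4558, -0.1118, 0.0222]
tool_rot: [0.774, 0.633, -0.0, -0.0]
force: [-0.4, -0.3, 0.1]
finger_gap: 1.001
gripper_force: 0.0
```

servo_tool(commands=[0, 0, 0, 0, 0, 0, -1, 0, 0, 0, 0, 0, 0, -1, 0, 0, 0, 0, 0, 0, -1, 0, 0, 0, 0, 0, 0, -1, 0, 0, 0, 0, 0, 0, -1, 0, 0, 0, 0, 0, 0, -1, 0, 0, 0, 0, 0, 0, -1, 0, 0, 0, 0, 0, 0, -1, 0, 0, 0, 0, 0, 0, -1, 0, 0, 0, 0, 0, 0, -1])

```text
t: 11.87
tcp_pos: [0.4562, -0.1128, 0.0234]
tool_rot: [0.774, 0.633, 0.0, 0.001]
force: [0.1, 0.6, 5.8]
finger_gap: 0.507
gripper_force: 51.2
```

servo_tool(commands=[0, 0, -0.01, 0, 0, 0, -1, 0, 0, -0.03, 0, 0, 0, -1, 0, 0, -0.03, 0, 0, 0, -1, 0, 0, -0.03, 0, 0, 0, -1, 0, 0, -0.03, 0, 0, 0, -1, 0, 0, -0.03, 0, 0, 0, -1, 0, 0, -0.01, 0, 0, 0, -1, 0, 0, 0, 0, 0, 0, -1, 0, 0, 0, 0, 0, 0, -1])

```text
t: 12.62
tcp_pos: [0.4554, -0.1125, 0.1074]
tool_rot: [0.774, 0.633, -0.0, -0.0]
force: [0.1, -0.7, -1.8]
finger_gap: 0.507
gripper_force: 51.4
```

```bash
python3 go.py 0.6475 0.0888 0.107 -0.01
```

```text
t 12.62 tcp [ 0.4554 -0.1125  0.1074] tilt [-0.  0.] gap 0.507 h -0.2 q6 -0.28
  turn units -0.0303 then shift units [0.4064 0.3801 0.0008]
```

servo_tool(commands=[0, 0, 0, 0, 0, -0.01515, -1, 0, 0, 0, 0, 0, -0.01515, -1, 0.0452, 0.0422, 0, 0, 0, 0, -1, 0.0452, 0.0422, 0, 0, 0, 0, -1, 0.0452, 0.0422, 0, 0, 0, 0, -1, 0.0452, 0.0422, 0, 0, 0, 0, -1, 0.0452, 0.0422, 0, 0, 0, 0, -1, 0.0452, 0.0422, 0, 0, 0, 0, -1, 0.0452, 0.0422, 0, 0, 0, 0, -1, 0.0452, 0.0422, 0, 0, 0, 0, -1, 0.0452, 0.0422, 0, 0, 0, 0, -1, 0, 0, 0, 0, 0, 0, -1])

```text
t: 13.62
tcp_pos: [0.6514, 0.0932, 0.106]
tool_rot: [0.709, 0.705, 0.002, 0.001]
force: [-0.2, -0.3, -2.8]
finger_gap: 0.509
gripper_force: 51.9
```

servo_tool(commands=[0, 0, 0.01, 0, 0, 0, -1, 0, 0, 0.03, 0, 0, 0, -1, 0, 0, 0.03, 0, 0, 0, -1, 0, 0, 0.03, 0, 0, 0, -1, 0, 0, 0.02, 0, 0, 0, -1, 0, 0, 0, 0, 0, 0, -1, 0, 0, 0, 0, 0, 0, -1, 0, 0, 0, 0, 0, 0, -1])

```text
t: 14.28
tcp_pos: [0.6477, 0.0885, 0.0477]
tool_rot: [0.711, 0.703, 0.0, 0.0]
force: [0.6, 0.6, -2.2]
finger_gap: 0.509
gripper_force: 52.0
```

```bash
python3 go.py 0.6475 0.0888 0.037 -0.01
```

```text
t 14.28 tcp [0.6477 0.0885 0.0477] tilt [ 0. -0.] gap 0.509 h -0.01 q6 -0.02
  turn units -0.0 then shift units [ 0.0006 -0.0004  0.0215]
```

servo_tool(commands=[0, 0, 0.007, 0, 0, 0, -1, 0, 0, 0.007, 0, 0, 0, -1, 0, 0, 0.005, 0, 0, 0, -1, 0, 0, 0.003, 0, 0, 0, -1, 0, 0, 0, 0, 0, 0, -1, 0, 0, 0, 0, 0, 0, -1])

```text
t: 14.78
tcp_pos: [0.6478, 0.089, 0.0374]
tool_rot: [0.71, 0.704, 0.0, 0.0]
force: [-0.8, -0.5, 4.9]
finger_gap: 0.51
gripper_force: 52.7
```

servo_tool(commands=[0, 0, 0, 0, 0, 0, 1, 0, 0, 0, 0, 0, 0, 1, 0, 0, 0, 0, 0, 0, 1, 0, 0, 0, 0, 0, 0, 1, 0, 0, 0, 0, 0, 0, 1, 0, 0, 0, 0, 0, 0, 1, 0, 0, 0, 0, 0, 0, 1, 0, 0, 0, 0, 0, 0, 1])

```text
t: 15.45
tcp_pos: [0.6476, 0.089, 0.0364]
tool_rot: [0.711, 0.704, -0.0, -0.0]
force: [-0.3, 0.3, -0.1]
finger_gap: 1.002
gripper_force: 0.0
```

servo_tool(commands=[0, 0, -0.02, 0, 0, 0, 1, 0, 0, -0.04, 0, 0, 0, 1, 0, 0, -0.04, 0, 0, 0, 1, 0, 0, -0.04, 0, 0, 0, 1, 0, 0, -0.02, 0, 0, 0, 1, 0, 0, 0, 0, 0, 0, 1, 0, 0, 0, 0, 0, 0, 1])

```text
t: 16.03
tcp_pos: [0.6478, 0.089, 0.1172]
tool_rot: [0.711, 0.704, 0.0, 0.0]
force: [-0.7, -0.6, 0.3]
finger_gap: 0.999
gripper_force: 0.0
```

```bash
python3 go.py 0.4650 0.1027 0.11 0.10
```

```text
t 16.03 tcp [0.6478 0.089  0.1172] tilt [ 0.001 -0.   ] gap 0.999 h -0.01 q6 -0.02
  turn units -0.0175 then shift units [ 0.0638 -0.361   0.0144]
```

servo_tool(commands=[0, 0, 0, 0, 0, -0.0175, 1, 0.0091, -0.0516, 0.002, 0, 0, 0, 1, 0.0091, -0.0516, 0.002, 0, 0, 0, 1, 0.0091, -0.0516, 0.002, 0, 0, 0, 1, 0.0091, -0.0516, 0.002, 0, 0, 0, 1, 0.0091, -0.0516, 0.002, 0, 0, 0, 1, 0.0091, -0.0516, 0.002, 0, 0, 0, 1, 0.0091, -0.0516, 0.002, 0, 0, 0, 1, 0, 0, 0, 0, 0, 0, 1, 0, 0, 0, 0, 0, 0, 1, 0, 0, 0, 0, 0, 0, 1])

```text
t: 16.95
tcp_pos: [0.4652, 0.1025, 0.109]
tool_rot: [0.671, 0.742, 0.0, 0.0]
force: [0.4, 0.1, 1.0]
finger_gap: 0.998
gripper_force: 0.0
```

servo_tool(commands=[0, 0, 0.02, 0, 0, 0, 1, 0, 0, 0.03, 0, 0, 0, 1, 0, 0, 0.03, 0, 0, 0, 1, 0, 0, 0.03, 0, 0, 0, 1, 0, 0, 0.03, 0, 0, 0, 1, 0, 0, 0.03, 0, 0, 0, 1, 0, 0, 0.02, 0, 0, 0, 1, 0, 0, 0, 0, 0, 0, 1, 0, 0, 0, 0, 0, 0, 1])

```text
t: 17.7
tcp_pos: [0.4652, 0.1025, 0.0139]
tool_rot: [0.671, 0.742, -0.0, -0.0]
force: [-0.4, -0.0, -0.1]
finger_gap: 0.999
gripper_force: 0.0
```

```bash
python3 go.py 0.4650 0.1027 0.012 0.10
```

```text
t 17.7 tcp [0.4652 0.1025 0.0139] tilt [-0.001  0.   ] gap 0.999 h 0.1 q6 -0.12
  turn units 0.0 then shift units [ 0.0005 -0.0003  0.0038]
```

servo_tool(commands=[0, 0, 0, 0, 0, 0, -1, 0, 0, 0, 0, 0, 0, -1, 0, 0, 0, 0, 0, 0, -1, 0, 0, 0, 0, 0, 0, -1, 0, 0, 0, 0, 0, 0, -1, 0, 0, 0, 0, 0, 0, -1, 0, 0, 0, 0, 0, 0, -1, 0, 0, 0, 0, 0, 0, -1, 0, 0, 0, 0, 0, 0, -1, 0, 0, 0, 0, 0, 0, -1])

```text
t: 18.53
tcp_pos: [0.4652, 0.1026, 0.0154]
tool_rot: [0.671, 0.742, 0.001, 0.001]
force: [-0.1, 0.4, 6.0]
finger_gap: 0.506
gripper_force: 52.0
```

servo_tool(commands=[0, 0, -0.01, 0, 0, 0, -1, 0, 0, -0.03, 0, 0, 0, -1, 0, 0, -0.03, 0, 0, 0, -1, 0, 0, -0.03, 0, 0, 0, -1, 0, 0, -0.03, 0, 0, 0, -1, 0, 0, -0.03, 0, 0, 0, -1, 0, 0, -0.01, 0, 0, 0, -1, 0, 0, 0, 0, 0, 0, -1, 0, 0, 0, 0, 0, 0, -1])

```text
t: 19.28
tcp_pos: [0.4644, 0.1026, 0.0994]
tool_rot: [0.671, 0.742, -0.0, -0.0]
force: [0.1, 0.3, -2.5]
finger_gap: 0.507
gripper_force: 51.6
```

```bash
python3 go.py 0.6385 -0.0157 0.099 -0.137
```

```text
t 19.28 tcp [0.4644 0.1026 0.0994] tilt [-0. -0.] gap 0.507 h 0.1 q6 -0.12
  turn units 0.0378 then shift units [-0.1868  0.3773  0.0007]
```

servo_tool(commands=[0, 0, 0, 0, 0, 0.0189, -1, 0, 0, 0, 0, 0, 0.0189, -1, -0.0234, 0.0472, 0, 0, 0, 0, -1, -0.0234, 0.0472, 0, 0, 0, 0, -1, -0.0234, 0.0472, 0, 0, 0, 0, -1, -0.0234, 0.0472, 0, 0, 0, 0, -1, -0.0234, 0.0472, 0, 0, 0, 0, -1, -0.0234, 0.0472, 0, 0, 0, 0, -1, -0.0234, 0.0472, 0, 0, 0, 0, -1, -0.0233, 0.0472, 0, 0, 0, 0, -1, 0, 0, 0, 0, 0, 0, -1, 0, 0, 0, 0, 0, 0, -1])

```text
t: 20.28
tcp_pos: [0.639, -0.0169, 0.0975]
tool_rot: [0.755, 0.656, -0.001, -0.001]
force: [-0.7, 0.5, -2.9]
finger_gap: 0.505
gripper_force: 51.8
```

servo_tool(commands=[0, 0, 0.01, 0, 0, 0, -1, 0, 0, 0.03, 0, 0, 0, -1, 0, 0, 0.03, 0, 0, 0, -1, 0, 0, 0.03, 0, 0, 0, -1, 0, 0, 0.02, 0, 0, 0, -1, 0, 0, 0, 0, 0, 0, -1, 0, 0, 0, 0, 0, 0, -1, 0, 0, 0, 0, 0, 0, -1])

```text
t: 20.95
tcp_pos: [0.639, -0.0156, 0.0399]
tool_rot: [0.754, 0.657, 0.0, 0.0]
force: [0.3, 0.6, -3.0]
finger_gap: 0.51
gripper_force: 51.8
```

```bash
python3 go.py 0.6385 -0.0157 0.0288 -0.137
```

```text
t 20.95 tcp [ 0.639  -0.0156  0.0399] tilt [ 0. -0.] gap 0.51 h -0.137 q6 -0.06
  turn units 0.0 then shift units [-0.0003 -0.001   0.0222]
```

servo_tool(commands=[0, 0, 0.007, 0, 0, 0, -1, 0, 0, 0.007, 0, 0, 0, -1, 0, 0, 0.005, 0, 0, 0, -1, 0, 0, 0.003, 0, 0, 0, -1, 0, 0, 0, 0, 0, 0, -1, 0, 0, 0, 0, 0, 0, -1])

```text
t: 21.45
tcp_pos: [0.639, -0.016, 0.0294]
tool_rot: [0.754, 0.657, 0.0, 0.0]
force: [-2.2, -0.5, 4.3]
finger_gap: 0.506
gripper_force: 52.5
```

servo_tool(commands=[0, 0, 0, 0, 0, 0, 1, 0, 0, 0, 0, 0, 0, 1, 0, 0, 0, 0, 0, 0, 1, 0, 0, 0, 0, 0, 0, 1, 0, 0, 0, 0, 0, 0, 1, 0, 0, 0, 0, 0, 0, 1, 0, 0, 0, 0, 0, 0, 1, 0, 0, 0, 0, 0, 0, 1])

```text
t: 22.12
tcp_pos: [0.6389, -0.0159, 0.0284]
tool_rot: [0.754, 0.657, -0.0, -0.0]
force: [0.5, 0.7, 0.1]
finger_gap: 1.004
gripper_force: 0.0
```

servo_tool(commands=[0, 0, -0.02, 0, 0, 0, 1, 0, 0, -0.04, 0, 0, 0, 1, 0, 0, -0.04, 0, 0, 0, 1, 0, 0, -0.04, 0, 0, 0, 1, 0, 0, -0.02, 0, 0, 0, 1, 0, 0, 0, 0, 0, 0, 1, 0, 0, 0, 0, 0, 0, 1])

```text
t: 22.7
tcp_pos: [0.6392, -0.0159, 0.1092]
tool_rot: [0.754, 0.657, 0.0, 0.001]
force: [-0.5, 1.2, -0.7]
finger_gap: 1.004
gripper_force: 0.0
```

```bash
python3 go.py 0.4469 -0.3188 0.10 -0.33
```

```text
t 22.7 tcp [ 0.6392 -0.0159  0.1092] tilt [ 0.001 -0.   ] gap 1.004 h -0.137 q6 -0.06
  turn units 0.0307 then shift units [-0.6976 -0.1675  0.0184]
```

servo_tool(commands=[0, 0, 0, 0, 0, 0.0154, 1, 0, 0, 0, 0, 0, 0.0153, 1, -0.0698, -0.0168, 0.0018, 0, 0, 0, 1, -0.0698, -0.0168, 0.0018, 0, 0, 0, 1, -0.0698, -0.0168, 0.0018, 0, 0, 0, 1, -0.0698, -0.0168, 0.0018, 0, 0, 0, 1, -0.0698, -0.0168, 0.0018, 0, 0, 0, 1, -0.0698, -0.0168, 0.0018, 0, 0, 0, 1, -0.0698, -0.0168, 0.0018, 0, 0, 0, 1, -0.0698, -0.0168, 0.0018, 0, 0, 0, 1, -0.0697, -0.0168, 0.0018, 0, 0, 0, 1, -0.0697, -0.0167, 0.0018, 0, 0, 0, 1])

```text
t: 23.7
tcp_pos: [0.4444, -0.3192, 0.098]
tool_rot: [0.814, 0.581, -0.0, -0.002]
force: [0.7, -0.6, -0.2]
finger_gap: 1.002
gripper_force: 0.0
```

servo_tool(commands=[0, 0, 0, 0, 0, 0, 1, 0, 0, 0, 0, 0, 0, 1, 0, 0, 0, 0, 0, 0, 1, 0, 0, 0, 0, 0, 0, 1])

```text
t: 24.03
tcp_pos: [0.4464, -0.3173, 0.0988]
tool_rot: [0.813, 0.582, -0.0, -0.001]
force: [0.1, 0.3, 0.6]
finger_gap: 1.0
gripper_force: 0.0
```

```bash
python3 go.py 0.4469 -0.3188 0.003 -0.33
```

```text
t 24.03 tcp [ 0.4464 -0.3173  0.0988] tilt [-0.001  0.002] gap 1.0 h -0.329 q6 -0.49
  turn units 0.0002 then shift units [-0.0026  0.002   0.1916]
```

servo_tool(commands=[-0.001, 0.001, 0.02, 0, 0, 0, 1, 0, 0, 0.03, 0, 0, 0, 1, 0, 0, 0.03, 0, 0, 0, 1, 0, 0, 0.03, 0, 0, 0, 1, 0, 0, 0.03, 0, 0, 0, 1, 0, 0, 0.03, 0, 0, 0, 1, 0, 0, 0.015, 0, 0, 0, 1, 0, 0, 0.006, 0, 0, 0, 1, 0, 0, 0, 0, 0, 0, 1, 0, 0, 0, 0, 0, 0, 1])

```text
t: 24.87
tcp_pos: [0.4471, -0.3191, 0.0042]
tool_rot: [0.813, 0.582, 0.0, 0.0]
force: [0.0, -0.0, -0.3]
finger_gap: 0.998
gripper_force: 0.0
```

servo_tool(commands=[0, 0, 0, 0, 0, 0, -1, 0, 0, 0, 0, 0, 0, -1, 0, 0, 0, 0, 0, 0, -1, 0, 0, 0, 0, 0, 0, -1, 0, 0, 0, 0, 0, 0, -1, 0, 0, 0, 0, 0, 0, -1, 0, 0, 0, 0, 0, 0, -1, 0, 0, 0, 0, 0, 0, -1, 0, 0, 0, 0, 0, 0, -1, 0, 0, 0, 0, 0, 0, -1])

```text
t: 25.7
tcp_pos: [0.447, -0.3198, 0.0049]
tool_rot: [0.814, 0.581, 0.0, 0.001]
force: [-0.6, 0.2, 6.3]
finger_gap: 0.505
gripper_force: 52.3
```

servo_tool(commands=[0, 0, -0.01, 0, 0, 0, -1, 0, 0, -0.03, 0, 0, 0, -1, 0, 0, -0.03, 0, 0, 0, -1, 0, 0, -0.03, 0, 0, 0, -1, 0, 0, -0.03, 0, 0, 0, -1, 0, 0, -0.03, 0, 0, 0, -1, 0, 0, -0.01, 0, 0, 0, -1, 0, 0, 0, 0, 0, 0, -1, 0, 0, 0, 0, 0, 0, -1])

```text
t: 26.45
tcp_pos: [0.4465, -0.3192, 0.0888]
tool_rot: [0.814, 0.581, -0.0, -0.0]
force: [-0.5, 1.0, -1.7]
finger_gap: 0.5
gripper_force: 51.5
```

```bash
python3 go.py 0.6317 -0.1113 0.088 -0.117;  python3 - <<'E'
from fit import *
p=manip.snapshot("scene");a=p["img"][80:290,90:410,::-1];cv2.imwrite("pics/s1.png",cv2.resize(a,(800,525),interpolation=cv2.INTER_CUBIC))
E
```

```text
t 26.45 tcp [ 0.4465 -0.3192  0.0888] tilt [-0.  0.] gap 0.5 h -0.33 q6 -0.49
  turn units -0.0339 then shift units [0.4562 0.3194 0.0016]
```

View pics/s1.png

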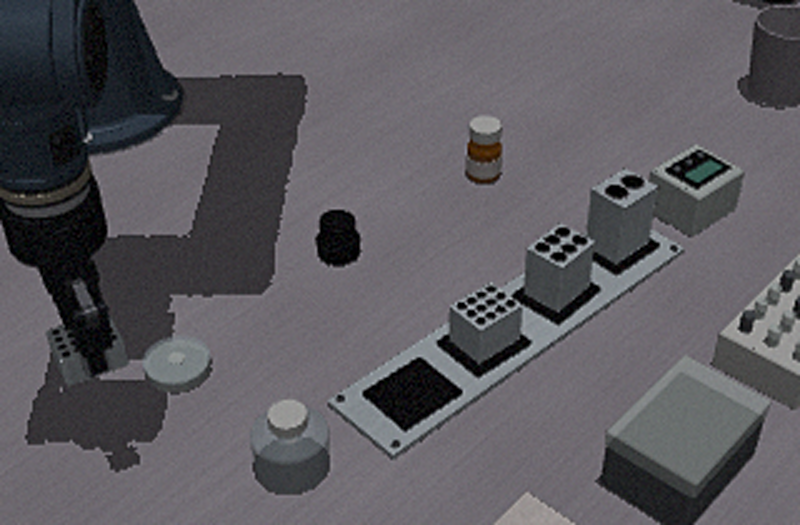

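Three blocks stand centred on their pads in order, at about (620,225), (560,270) and (485,330). Block30 is in the gripper, and the dish is unmoved at (178,362).

servo_tool(commands=[0, 0, -0.02, 0, 0, -0.017, -1, 0, 0, -0.02, 0, 0, -0.0169, -1, 0.0507, 0.0355, 0, 0, 0, 0, -1, 0.0507, 0.0355, 0, 0, 0, 0, -1, 0.0507, 0.0355, 0, 0, 0, 0, -1, 0.0507, 0.0355, 0, 0, 0, 0, -1, 0.0507, 0.0355, 0, 0, 0, 0, -1, 0.0507, 0.0355, 0, 0, 0, 0, -1, 0.0507, 0.0355, 0, 0, 0, 0, -1, 0.0507, 0.0355, 0, 0, 0, 0, -1, 0.0507, 0.0355, 0, 0, 0, 0, -1, 0, 0, 0, 0, 0, 0, -1])

```text
t: 27.5
tcp_pos: [0.6351, -0.1068, 0.1076]
tool_rot: [0.746, 0.666, 0.001, -0.0]
force: [0.1, 0.5, -2.3]
finger_gap: 0.499
gripper_force: 51.5
```

servo_tool(commands=[0, 0, 0, 0, 0, 0, -1, 0, 0, 0.02, 0, 0, 0, -1, 0, 0, 0.03, 0, 0, 0, -1, 0, 0, 0.03, 0, 0, 0, -1, 0, 0, 0.03, 0, 0, 0, -1, 0, 0, 0.03, 0, 0, 0, -1, 0, 0, 0.02, 0, 0, 0, -1, 0, 0, 0, 0, 0, 0, -1, 0, 0, 0, 0, 0, 0, -1, 0, 0, 0, 0, 0, 0, -1])

```text
t: 28.33
tcp_pos: [0.6322, -0.1122, 0.0293]
tool_rot: [0.748, 0.664, 0.0, 0.0]
force: [0.2, -0.7, -2.1]
finger_gap: 0.505
gripper_force: 51.5
```

```bash
python3 go.py 0.6317 -0.1113 0.0188 -0.117
```

```text
t 28.33 tcp [ 0.6322 -0.1122  0.0293] tilt [ 0.001 -0.   ] gap 0.505 h -0.118 q6 -0.23
  turn units -0.0002 then shift units [ 0.0016 -0.0011  0.0211]
```

servo_tool(commands=[0, 0, 0.007, 0, 0, 0, -1, 0, 0, 0.007, 0, 0, 0, -1, 0, 0, 0.005, 0, 0, 0, -1, 0, 0, 0.002, 0, 0, 0, -1, 0, 0, 0, 0, 0, 0, -1, 0, 0, 0, 0, 0, 0, -1])

```text
t: 28.83
tcp_pos: [0.6321, -0.1114, 0.0189]
tool_rot: [0.747, 0.665, 0.0, 0.0]
force: [-0.6, 0.2, 1.1]
finger_gap: 0.501
gripper_force: 51.7
```

servo_tool(commands=[0, 0, 0, 0, 0, 0, 1, 0, 0, 0, 0, 0, 0, 1, 0, 0, 0, 0, 0, 0, 1, 0, 0, 0, 0, 0, 0, 1, 0, 0, 0, 0, 0, 0, 1, 0, 0, 0, 0, 0, 0, 1, 0, 0, 0, 0, 0, 0, 1, 0, 0, 0, 0, 0, 0, 1])

```text
t: 29.5
tcp_pos: [0.632, -0.1115, 0.0185]
tool_rot: [0.747, 0.665, -0.0, -0.0]
force: [0.7, 0.7, -0.5]
finger_gap: 1.001
gripper_force: 0.0
```

servo_tool(commands=[0, 0, -0.02, 0, 0, 0, 1, 0, 0, -0.04, 0, 0, 0, 1, 0, 0, -0.05, 0, 0, 0, 1, 0, 0, -0.05, 0, 0, 0, 1, 0, 0, -0.05, 0, 0, 0, 1, -0.05, -0.04, 0, 0, 0, 0, 1, -0.05, -0.04, 0, 0, 0, 0, 1, -0.05, -0.04, 0, 0, 0, 0, 1, -0.05, -0.04, 0, 0, 0, 0, 1, -0.05, -0.04, 0, 0, 0, 0, 1, -0.05, -0.04, 0, 0, 0, 0, 1, -0.05, -0.04, 0, 0, 0, 0, 1])

```text
t: 30.5
tcp_pos: [0.4716, -0.2699, 0.1244]
tool_rot: [0.747, 0.665, 0.0, 0.001]
force: [0.2, -0.3, 0.2]
finger_gap: 0.998
gripper_force: 0.0
```

servo_tool(commands=[-0.05, -0.02, 0, 0, 0, 0, 1, -0.05, -0.02, 0, 0, 0, 0, 1, -0.03, 0, 0, 0, 0, 0, 1, 0, 0, 0, 0, 0, 0, 1, 0, 0, 0, 0, 0, 0, 1, 0, 0, 0, 0, 0, 0, 1])

```text
t: 31.0
tcp_pos: [0.4455, -0.33, 0.1236]
tool_rot: [0.747, 0.665, 0.0, -0.0]
force: [0.2, -0.0, -0.1]
finger_gap: 1.006
gripper_force: 0.0
```

```bash
python3 - <<'E'
from fit import *
P=[manip.snapshot(n) for n in("top","scene")]
cv2.imwrite("pics/t2.png",cv2.resize(P[0]["img"][115:300,60:430,::-1],(800,400),interpolation=cv2.INTER_CUBIC))
cv2.imwrite("pics/s2.png",cv2.resize(P[1]["img"][80:290,90:410,::-1],(800,525),interpolation=cv2.INTER_CUBIC))
S=[manip.silhouettes(p,"block30") for p in P]
for n,h,x,y,a in(("75",.075,.6507,.1914,-.11),("60",.06,.6475,.0888,-.01),("45",.045,.6385,-.0157,-.137),("30",.03,.6317,-.1113,-.117)):
    for p,s in zip(P,S):
        r=render(p,box((x,y,a),(.044,.054,h),.014))>.5
        if not s: continue
        b=max(s,key=lambda d:(r&d["pixels"]).sum()/(r|d["pixels"]).sum())["pixels"]
        if (r&b).sum()/(r|b).sum()<.35: print(n,"unseen");continue
        v,f=fit([(p,b.astype(float))],(.044,.054,h),.014,(x,y,a)); print(n,((v[:2]-[x,y])*1000).round(1),"mm dyaw",round(v[2]-a,3),round(f,3))
d=manip.look_for(P[0],"dish")
if d: d=d[0]["box"];print("dish",unproj(P[0],(d[0]+d[2]/2,d[1]+d[3]/2),.012))
E
```

```text
75 [-0.2 -0.2] mm dyaw 0.011 0.052
75 [ 0.2 -0.5] mm dyaw 0.004 0.052
60 [-0.2  0.2] mm dyaw 0.033 0.052
60 [ 0.8 -2.3] mm dyaw 0.034 0.037
45 [-0.3  0.8] mm dyaw -0.01 0.092
45 [ 1. -1.] mm dyaw 0.032 0.084
30 [-0.7  2.8] mm dyaw 0.001 0.057
30 [0.5 0.8] mm dyaw -0.001 0.11
dish [ 0.43929638 -0.22956178]
```

View pics/s2.png

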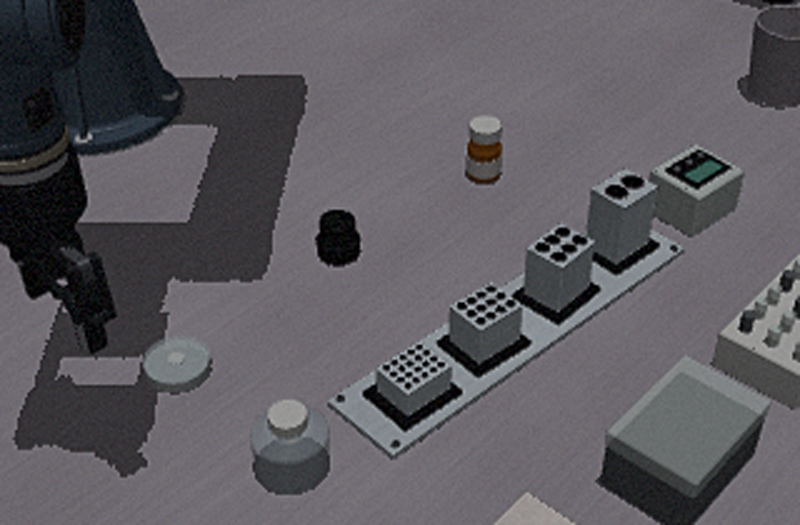

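All four blocks stand on their pads in order of height, from (620,220) next to the controller down to (413,385). Each is within about 3 mm of its pad's centre, the dish is still at (178,362), and the arm is clear.

```bash
python3 -c "
from station import manip
print(manip.sign_off())"
```

```text
the job is handed in; nothing more can be done
None
```

I lined up the four blocks on the pads in height order, tallest next to the controller, each measured within about 3 mm of its pad's centre; the dish was left where it stood, and the job is handed in at about 31 s of the 125 s allowed, with no verdict returned.

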